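# Stow a jumbo eraser in the lower tier of a geometry box

## Robot

A 6-joint arm with a two-finger parallel gripper is mounted at the origin on the work surface. World frame = base frame: x ahead of the robot, y to its left, z up, the work surface at z = 0. Lengths are in m, angles in rad, forces in N, time in s.
With the tool pointing down it reaches from about 0.4 to 0.825 m from the base axis. Payload 7 kg.
Tool frame: the origin (TCP) lies on the mounting face of the last link; the fingertips stand arm.tcp_to_tips ahead of it and the grasp point (between the pads) lies 159 mm ahead of it (arm.tcp_to_tips is the distance from the TCP to the fingertips, in m); z points along the fingers, y is the direction in which the jaws open and shut (so a half turn about z gives the same grasp; the last joint's range is limited). The gripper opens to 88 mm and grips with 3 to 60 N. Pads are 19 mm wide; open, the fingers measure 130 mm over their backs; the gripper's body (78 mm by 193 mm) begins 47 mm behind the grasp point.
Start: joints at [1.479, 0.359, 0.012, 0, -1.224, -0.288], TCP at [0.25, 0.627, 0.405] pointing down, gripper open.
Joint ranges: [-3.07, 3.07], [-1.43, 2.12], [-1.02, 1.25], [-3.03, 1.67], [-3.05, -0], [-3.03, 3.03]. Speed limits (rad/s): [2.39, 2.39, 3.01, 3.14, 3.14, 3.14].

## Interface

Orientations are given as [roll, pitch, yaw] about the fixed x, y, z axes, in that order (R = Rz(yaw) Ry(pitch) Rx(roll)).
In Python, from station import arm, cams, job_done, finder gives the robot as it stands.
- The arm moves only by the tool play_rows, never from a script. Its argument "targets" is a list that holds one entry, the list of rows, each a list of 4 numbers: the shift along the tool's x, y, z in m, then the turn about the tool's z in degrees. A call has 1 to 5 rows; each row is the pose to reach, as a shift and turn from the pose commanded when the call began, along the tool's axes at that moment; what a row does not reach only later rows make up. A row lasts 1/8 s, in which the tool goes at most 62.5 mm and 10.7 degrees, less where a joint would pass 70% of its speed; a pose out of reach is approached as far as the arm can. A call with a gripper value outside its range is refused whole. "grip" is the closure in counts, from 0 (fully open) to 255 (shut), set as the call begins (left out, the last holds). The fingers move at their own pace and stop on an object; "newtons" is the grip in N (left out, the last holds). Time passes only in rows, so rows that repeat a pose let the fingers close. It gives the time, the measured TCP pose, the force and the opening at its end, in the units of the state.
- arm.get_state(): the state, without advancing time (a new reading comes with each control period).
- cams.grab_frame(name): name is "side" or "top"; returns (picture, depth): 480x640x3 uint8, red, green, blue; 480x640 float32, m along the optical axis (not along the pixel's ray), 0 where there is no reading.
- cams.camera_params(name): a dict with "intrinsics" (3x3 intrinsics, pixels), "position" and "attitude" of the camera in the world. Camera axes: x right, y down, z forward; pixel columns grow to the right and rows downward; lengths in m; the calibration is good to about 2 mm. A picture is of the moment at which its call begins. camera_params takes no time and is no camera call.
- job_done(): hands the job in, once; it reports no verdict.
Trained networks look in the newest picture that a camera, given by its name, has taken for a name from the list of things; names that differ only in an ending like _2 or _b are one class to them, and where a whole thing is asked for, a point or a joint stands for the part that bears it (a point fixed in the world has none). Each returns a list of dicts, best first, with "score" (0 to 1); they miss things now and then, are a little off and sometimes report something else, mostly with a low value. They report only what shows in the picture. A call takes as long as a camera call. They do not tell look-alikes from the thing itself.
- finder.find_in(camera, query): "xyz" ([x, y, z] in m, in world coordinates, good to about 4 mm: the middle of the surface that is visible of it).
- finder.masks_of(camera, query): "mask" (480x640 bool, what is visible of it).
The state is a dict: "t": time; "q": joint angles; "qd": joint speeds; "joint_efforts": joint torques, N m; "eef_pos": TCP position; "ee_rot": TCP orientation; "force": force on the tool from outside, world axes, zero at the start; "moment": the same for the moment, N m; "width": finger opening in m.
Only numpy, scipy, OpenCV 4.12 (cv2) and the standard library are available. Lean on these libraries where they do the work, as an engineer would, in place of code of your own. Each camera call takes 0.05 s, during which the arm holds its last target. There are 200 camera calls.

## Task

Lift the hinged flap of the yellow two-tier geometry box right open, set the loose jumbo eraser flat in the empty lane of the lower tier without dropping it, and push it in under the fixed deck until it bottoms out firmly on the lane's hidden back-stop, but not so hard that the stop is shoved back. Then shut the flap again, leaving the eraser already stowed and the other things on the desk where they are.

Things in the scene. Friction and masses are not known exactly. Their poses are not given: they have to be found in the camera images.
- gbox: Fixed yellow plastic two-tier geometry box, 240 (x) x 230 (y) mm. Origin on the desk; x points from front to back (the front faces the robot's right), z up. In its frame: outer faces at x -130 (front) and +110, y +-115 mm; walls 4 mm; sides and back reach z 75, front wall z 54 mm. Lower floor at z 15 mm, with two lanes along x. Pencils on the deck are part of the box, for show.
- flap (a joint): Angle of the box's flap, rad: 0 shut (level), growing as its front edge is lifted up and over towards the back; it stops at 2.2, leaning back. About 0.12 kg, light friction, no spring: released before upright (1.57) it falls shut, past upright it falls open and stays.
- flap_hinge (a point): Middle of the flap's hinge line, which runs along the box's y at box x 30, z 57 mm. The flap is a plate 4 mm thick, 214 mm wide, reaching 162 mm forward from the hinge, with a finger tab 80 mm wide in the middle of its front edge that reaches 186 mm from the hinge.
- tab_edge (a point): Middle of the front edge of the flap's finger tab, at mid-thickness; shut, it lies 26 mm in front of the box's front wall and 57 mm above the desk, with free space under it. Moves with the flap.
- lane_left (a point): Floor centre line of the lane at box y +45 mm, at box x 0, z 15. Each lane runs along the box's x, 42 mm wide between ribs 3 mm thick and 10 mm high, from the front wall to under the deck; an eraser slides in it with under 2 N.
- lane_right (a point): The same for the lane at box y -45 mm. Under the deck the empty lane has an upright back-stop plate that cannot be seen or measured: the face that meets the eraser lies anywhere from box x 70 to 100 mm and must be felt for. It is held by friction and slides back if pushed with more than 18 N.
- deck_edge (a point): Middle of the front edge of the fixed deck (box x 32 mm, top at z 59, underside z 55) that roofs the lanes from there to the back wall; in front of it they are covered by the flap only.
- eraser: Loose jumbo eraser lying flat on the desk, a white block with a card sleeve, 100 (x, long) x 36 (y) x 30 mm (z), about 0.13 kg; origin at the centre of its underside. This is the one to stow.
- stowed: An equal jumbo eraser, 100 x 36 x 30 mm, already lying in one of the two lanes (either one), partly under the deck; origin at the centre of its underside. The other lane is the empty one.
- katori: Small steel bowl of erasers, 92 mm across, 45 mm high; origin at the centre of its underside. Bystander.
- pen_stand: Square brown wooden pen stand, 80 x 80 x 100 mm, pens up to 175 mm; origin at the centre of its underside. Bystander.
- jar: Empty glass jar with steel lid, 80 mm across, 114 mm high; origin at the centre of its underside. Bystander.
Mind the look-alikes: they are no part of the job. Leave any blue or grey look-alike of the eraser alone.

How it is judged:
On the way, in this order (a step that is already met when the one before it is completed fails the run):
1. the flap is open past upright (value of joint flap above 1.75 rad), for 0.2 s.
2. the eraser is pressed on the back-stop with more than 3 N (contact force between eraser and stop above 3 N), for 0.2 s.
At the end, for the whole second after the job is handed in: the flap is shut (within 0.05 rad), the eraser lies flat on the floor of the empty lane, at rest, its end within about 5 mm of the back-stop (value of joint flap below 0.05 rad and horizontal distance between eraser and stop below 0.006 m and z of eraser in the frame of gbox below 0.019 m and angle between eraser's own z axis and vertical below 0.08 rad and linear speed of eraser below 0.01 m/s); the robot touches nothing.
It fails at once if the back-stop is shoved back more than 5 mm (distance of stop from where it was at the start of the episode above 0.005 m).
It fails at once if the eraser is dropped: it falls at over 0.8 m/s while out of the fingers (contact force between the fingers and eraser below 0.05 N and linear speed of eraser above 0.8 m/s).
It fails at once if the stowed eraser is moved more than 15 mm (distance of stowed from where it was at the start of the episode above 0.015 m).
It fails at once if the katori, pen stand or jar is moved more than 30 mm (distance of any of katori, pen_stand, jar from where it was at the start of the episode above 0.03 m).
It also fails if it takes over 72 s, if anything falls off the work surface, if the arm or the gripper's body presses on something with over 40 N, if the wrist force passes 120 N, or if a joint passes its speed limit or range.

## Working session

There is one attempt and no reset: what is moved stays moved. The work goes in short steps, Python scripts to look and compute and a tool call to move; the robot and the scene stay as the last step left them, time stands still between calls to the robot, and variables do not carry over. Pictures are saved under pics/ and viewed, about 8 in all and at most 12, crops included, and the job is handed in when it is done.

Besides the shell and the picture viewer there is one more tool, called after "Request:" as name(argument=value, ...) on one line, values as JSON. play_rows: Moves the arm, as the interface text tells. Its arguments: {"type":"object","properties":{"targets":{"type":"array","items":{"type":"array","items":{"type":"array","items":{"type":"number"}}}},"grip":{"type":"number"},"newtons":{"type":"number"}},"required":["targets"]}

```bash
mkdir -p pics; cat > h.py <<'E'
import numpy as np, cv2
from station import arm, cams, job_done, finder
from scipy.spatial.transform import Rotation as R
def save(n,img): cv2.imwrite('pics/'+n+'.png',img[:,:,::-1])
def cloud(cam,depth):
    p=cams.camera_params(cam);K=np.array(p['intrinsics'])
    A=np.array(p['attitude'],float)
    M=A if A.shape==(3,3) else (R.from_euler('xyz',A).as_matrix() if A.size==3 else R.from_quat(A).as_matrix())
    v,u=np.mgrid[:480,:640]
    c=np.stack([(u-K[0,2])/K[0,0]*depth,(v-K[1,2])/K[1,1]*depth,depth],-1)
    return c@M.T+np.array(p['position'])
E
python3 - <<'E'
from h import *
print(arm.get_state(), getattr(arm,'tcp_to_tips',None))
for c in ('top','side'):
    print(c,cams.camera_params(c))
im={}
for c in ('top','side'):
    im[c],d=cams.grab_frame(c); np.savez('/tmp/'+c,im=im[c],d=d); save(c+'0',im[c])
    for q in ('gbox','eraser','stowed','tab_edge','flap_hinge','deck_edge','katori','pen_stand','jar','lane_left','lane_right'):
        print(c,q,[(np.round(x['xyz'],3).tolist(),round(x['score'],2)) for x in finder.find_in(c,q)])
save('both0',np.vstack([cv2.resize(im['top'],(400,300)),cv2.resize(im['side'],(400,300))]))
E
```

```text
{'t': 0.0, 'q': array([ 1.47909745e+00,  3.59403297e-01,  1.10623484e-02, -3.54670829e-04,
       -1.22409787e+00, -2.88108695e-01]), 'qd': array([-0.0007931 , -0.00050206,  0.00084884,  0.00043493, -0.00050913,
        0.00140316]), 'joint_efforts': array([-8.58264157e-04, -5.82719421e+01,  2.93044227e+01,  6.99798077e+00,
        6.82516897e-03, -1.62788510e-04]), 'eef_pos': array([0.25017352, 0.6267215 , 0.40371253]), 'ee_rot': array([ 3.13992311e+00, -1.47073993e-04, -3.79928235e-01]), 'force': array([-0.02327592, -0.73742657,  0.21140008]), 'moment': array([ 0.00986462, -0.00243337,  0.01322977]), 'width': 0.08764085143805153} 0.1781
top {'intrinsics': array([[557.58410781,   0.        , 310.7350367 ],
       [  0.        , 557.58410781, 237.97508235],
       [  0.        ,   0.        ,   1.        ]]), 'position': array([ 0.26436002, -0.01582208,  1.37964982]), 'attitude': array([-2.97188537e+00,  8.48116475e-04, -1.55384356e+00])}
side {'intrinsics': array([[582.95178527,   0.        , 317.99145608],
       [  0.        , 582.95178527, 238.59139964],
       [  0.        ,   0
[... 710 characters left out ...]
7)]
top lane_right [([0.55, 0.15, 0.063], 0.74)]
side gbox [([0.537, 0.105, 0.056], 0.72)]
side eraser [([0.415, -0.096, 0.028], 0.86), ([0.319, -0.183, 0.032], 0.73), ([0.408, -0.318, 0.031], 0.69), ([0.454, -0.213, 0.028], 0.6)]
side stowed [([0.542, 0.106, 0.055], 0.71)]
side tab_edge [([0.554, 0.094, 0.061], 0.91)]
side flap_hinge [([0.547, 0.094, 0.06], 0.81)]
side deck_edge [([0.542, 0.103, 0.051], 0.89), ([0.549, 0.096, 0.059], 0.57)]
side katori [([0.634, -0.29, 0.033], 0.86), ([0.54, 0.105, 0.053], 0.16)]
side pen_stand [([0.544, 0.43, 0.072], 0.63)]
side jar [([0.516, -0.451, 0.084], 0.91)]
side lane_left [([0.54, 0.106, 0.058], 0.6)]
side lane_right [([0.541, 0.105, 0.057], 0.83)]
```

View pics/top0.png

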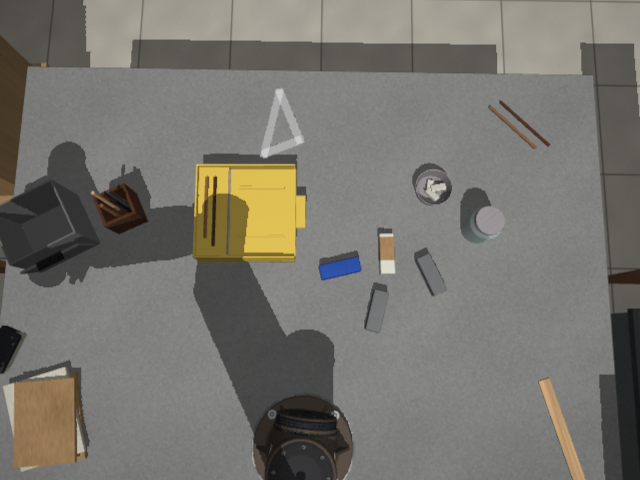

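View pics/side0.png

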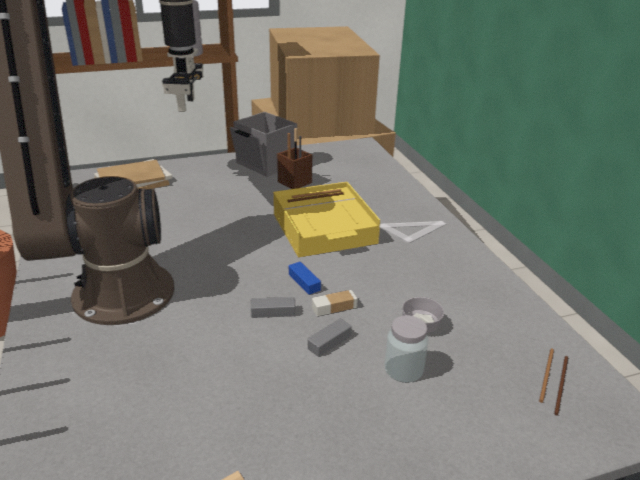

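Top view: the box is at px (193–298, 163–262), with its tab at (301, 211) facing the robot's right. There are four eraser-like blocks:
- a blue one at (340, 267)
- a grey one at (376, 308)
- another grey one at (431, 272)
- a white one with a brown card sleeve at (387, 251)

Only the white, sleeved one fits the description. Next I'll fit the poses and confirm it with one crop.

```bash
cat > fit.py <<'E'
from h import *
def rect(p):
    (c,s,a)=cv2.minAreaRect((p*1000).astype(np.float32)); return np.round(c,1),np.round(s,1),round(a,2)
if __name__=='__main__':
    for c in ('top','side'):
        z=np.load('/tmp/%s.npz'%c);im,d=z['im'],z['d'];P=cloud(c,d);hsv=cv2.cvtColor(im,cv2.COLOR_RGB2HSV)
        X,Y,Z=P[...,0],P[...,1],P[...,2];ok=d>0
        er=ok&(abs(X-.42)<.07)&(abs(Y+.085)<.08)
        yel=ok&(abs(hsv[...,0].astype(int)-25)<8)&(hsv[...,1]>120)&(abs(X-.55)<.2)&(abs(Y-.12)<.2)
        print(c,'desk z',np.median(Z[ok&(abs(X-.3)<.03)&(abs(Y+.05)<.02)]))
        for lo,hi in((.04,.1),(.067,.085),(.05,.066)):
            m=yel&(Z>lo)&(Z<hi); print('yel',lo,m.sum(),rect(P[m][:,:2]))
        # eraser: white top component near finder hit
    z=np.load('/tmp/top.npz');P=cloud('top',z['d']);X,Y,Z=[P[...,i] for i in range(3)]
    m=((Z>.022)&(Z<.045)&(X>.36)&(X<.5)&(Y<-.0)&(Y>-.16)&(z['d']>0)).astype(np.uint8)
    n,l,st,ce=cv2.connectedComponentsWithStats(m)
    for i in range(1,n):
        if st[i,4]>60: print(ce[i],st[i],rect(P[l==i][:,:2]),np.median(Z[l==i]))
    # tab : columns of top camera beyond front wall
    for x in finder.masks_of('top','tab_edge')[:0]: pass
    yel=(abs(cv2.cvtColor(z['im'],cv2.COLOR_RGB2HSV)[...,0].astype(int)-25)<8)&(Z>.045)&(Z<.07)&(z['d']>0)
    for lo in np.arange(-.02,.08,.005):
        s=yel&(Y>lo)&(Y<lo+.005)&(abs(X-.55)<.2)
        if s.sum()>3: print(round(lo,3),s.sum(),np.round(np.percentile(X[s],[0,2,98,100]),4),np.median(Z[s]).round(4))
    save('crop1',cv2.resize(z['im'][150:340,180:460],(784,532),interpolation=cv2.INTER_CUBIC))
E
python3 fit.py
```

```text
top desk z 0.00026416618107849565
yel 0.04 9293 (array([554.4, 137.6]), array([230.2, 266.8]), 0.87)
yel 0.067 707 (array([554. , 143.5]), array([230.3, 254.9]), 1.22)
yel 0.05 8414 (array([554. , 136.1]), array([229.2, 264. ]), 0.88)
side desk z 0.0019464582137041497
yel 0.04 4358 (array([549.6, 138.2]), array([233.8, 278.4]), 1.31)
yel 0.067 594 (array([550. , 151.1]), array([233.4, 249.1]), 0.75)
yel 0.05 3442 (array([548.5, 138.2]), array([231.8, 278.2]), 0.83)
[339.23895254 267.12602291] [319 256  42  23 611] (array([425.4, -81.5]), array([37. , 99.8]), 13.9) 0.030857387438983697
0.0 12 [0.5681 0.5682 0.5938 0.5944] 0.0584
0.005 66 [0.5162 0.5179 0.5951 0.5971] 0.0595
0.01 66 [0.5166 0.5177 0.5955 0.5965] 0.0599
0.015 66 [0.5166 0.518  0.5954 0.597 ] 0.0595
0.02 65 [0.5169 0.5176 0.5952 0.5958] 0.06
0.025 114 [0.4427 0.447  0.6283 0.637 ] 0.0597
0.03 184 [0.4411 0.4505 0.6618 0.6674] 0.0599
0.035 180 [0.442  0.4519 0.6676 0.6692] 0.0596
0.04 188 [0.4416 0.4506 0.667  0.6681] 0.06
0.045 185 [0.4412 0.4519 0.6668 0.6686] 0.0601
0.05 185 [0.4415 0.451  0.6668 0.6683] 0.0595
0.055 191 [0.4417 0.448  0.6674 0.669 ] 0.0598
0.06 183 [0.4412 0.4517 0.6626 0.6681] 0.0598
0.065 188 [0.4415 0.4504 0.6668 0.6696] 0.0599
0.07 188 [0.4403 0.4517 0.6672 0.6686] 0.06
0.075 182 [0.4411 0.4514 0.6674 0.6684] 0.0598
```

View pics/crop1.png

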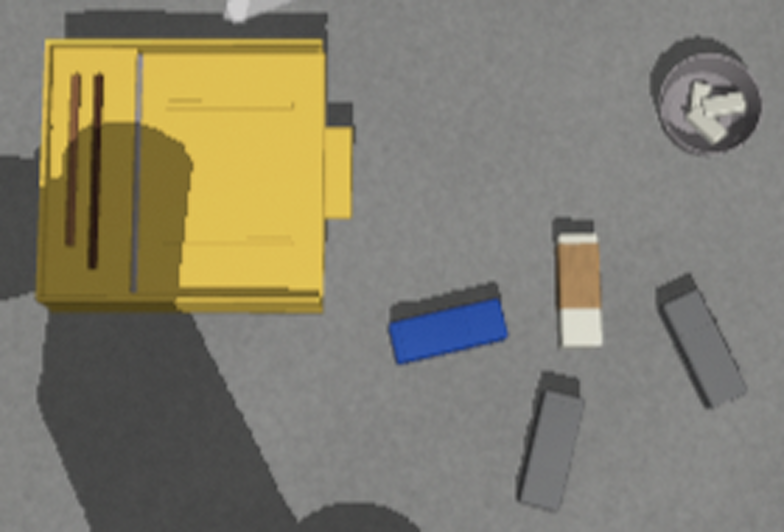

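The crop shows the target at crop px (580, 290): white ends with a brown card sleeve. The blue block at (447, 330) and the greys at (550, 445) and (700, 350) are look-alikes. Now the refined fit and a helper for the moves.

```bash
cat >> h.py <<'E'
def move(xyz,yaw=None,at='tips'):
    """print the shift (tool axes) and turn from the present pose; xyz is for 'tips' or 'tcp'"""
    s=arm.get_state();Rm=R.from_euler('xyz',s['ee_rot'])
    off=np.array([0,0,arm.tcp_to_tips if at=='tips' else 0.])
    tgt=np.array(xyz,float)+(off if at=='tips' else 0)  # tool down
    dy=0 if yaw is None else -np.degrees((yaw-s['ee_rot'][2]+np.pi)%(2*np.pi)-np.pi)
    print('shift',np.round(Rm.inv().apply(tgt-s['eef_pos']),4),'turn',round(dy,2),'q',np.round(s['q'],2),'F',np.round(s['force'],2),'w',round(s['width'],4),'t',s['t'])
E
python3 - <<'E'
from h import *
from fit import rect
z=np.load('/tmp/top.npz');P=cloud('top',z['d']);X,Y,Z=[P[...,i] for i in range(3)];im=z['im'];ok=z['d']>0
hsv=cv2.cvtColor(im,cv2.COLOR_RGB2HSV)
yel=ok&(abs(hsv[...,0].astype(int)-25)<8)&(abs(X-.55)<.2)&(Z>.045)&(Z<.09)
def edge(cx,cy,lo,hi,vals,sgn):
    a=[]
    for v in np.arange(lo,hi,.005):
        s=yel&(cx>v)&(cx<v+.005)
        if s.sum()>5: a.append((v+.0025,np.max(sgn*cy[s])*sgn))
    a=np.array(a); 
    f=np.polyfit(a[:,0],a[:,1],1); r=a[:,1]-np.polyval(f,a[:,0]); k=abs(r)<.0025; f=np.polyfit(a[k,0],a[k,1],1)
    print('slope deg',np.degrees(np.arctan(f[0])).round(2),'at mid',np.polyval(f,(lo+hi)/2).round(4),'rms',r[k].std().round(4),k.sum())
print('near x side');edge(Y,X,.05,.25,0,-1)
print('far x side');edge(Y,X,.05,.25,0,1)
print('tab front y');edge(X,Y,.52,.593,0,-1)
yel0=yel;yel=yel&(Z<.07)
print('front R of tab');edge(X,Y,.605,.66,0,-1)
print('front L of tab');edge(X,Y,.45,.51,0,-1)
yel=yel0;print('back y');edge(X,Y,.46,.65,0,1)
m=(ok&(Z>.02)&(Z<.045)&(X>.38)&(X<.53)&(Y<-.15)&(Y>-.25)).astype(np.uint8)
n,l,st,ce=cv2.connectedComponentsWithStats(m)
for i in range(1,n):
    if st[i,4]>60: print(ce[i],st[i],rect(P[l==i][:,:2]),np.median(Z[l==i]))
move([.556,.014,.10],np.pi/2);move([.556,.014,.10],-np.pi/2)
E
```

```text
near x side
slope deg -0.88 at mid 0.4397 rms 0.0003 40
far x side
slope deg 0.14 at mid 0.669 rms 0.0009 40
tab front y
slope deg -1.6 at mid 0.0056 rms 0.0006 15
front R of tab
slope deg 1.26 at mid 0.03 rms 0.0001 12
front L of tab
slope deg 1.21 at mid 0.029 rms 0.0 12
back y
slope deg -69.7 at mid 0.5327 rms 0.0009 2
[386.30483871 252.96451613] [378 233  17  41 620] (array([ 462.3, -196.5]), array([99.4, 37.1]), 1.61) 0.030366028992119376
shift [0.5112 0.4559 0.1265] turn -111.76 q [ 1.48  0.36  0.01 -0.   -1.22 -0.29] F [ 0.71  0.92 -0.61] w 0.0877 t 1.25
shift [0.5112 0.4559 0.1265] turn 68.24 q [ 1.48  0.36  0.01 -0.   -1.22 -0.29] F [ 0.71  0.92 -0.61] w 0.0877 t 1.25
```

Request:
play_rows(targets=[[[0.511,0.456,0.03,67.2],[0.511,0.456,0.03,67.2],[0.511,0.456,0.03,67.2],[0.511,0.456,0.03,67.2],[0.511,0.456,0.03,67.2]]], grip=0, newtons=10)

```text
t: 1.88
eef_pos: [0.39, 0.3456, 0.3913]
ee_rot: [-3.141, 0.001, -1.323]
force: [1.3, 0.9, 1.0]
width: 0.0879
```

```bash
python3 -c "
from h import *
s=arm.get_state();print(s['eef_pos'],s['ee_rot'])
move([.5566,.0136,.10],np.radians(-89))"
```

```text
[0.39003519 0.34556517 0.39126094] [-3.14092527e+00  5.32665385e-04 -1.32299571e+00]
shift [ 0.3627 -0.08    0.113 ] turn 13.2 q [ 1.1   0.11 -0.34  0.   -1.11 -0.85] F [1.27 0.9  0.97] w 0.0879 t 1.875
```

Request:
play_rows(targets=[[[0.363,-0.08,0.113,13.2],[0.363,-0.08,0.113,13.2],[0.363,-0.08,0.113,13.2],[0.363,-0.08,0.113,13.2],[0.363,-0.08,0.113,13.2]]])

```text
t: 2.5
eef_pos: [0.5258, 0.0792, 0.3]
ee_rot: [-3.14, 0.0, -1.547]
force: [0.7, 1.3, -0.8]
width: 0.0873
```

Request:
play_rows(targets=[[[0,0,0,0],[0,0,0,0]]])

```text
t: 2.75
eef_pos: [0.5252, 0.0807, 0.3002]
ee_rot: [-3.142, -0.0, -1.549]
force: [0.8, 0.5, 1.4]
width: 0.0878
```

```bash
python3 -c "
from h import *
s=arm.get_state();print(s['eef_pos'],s['ee_rot'])
move([.5566,.0136,.10],np.radians(-89))"
```

```text
[0.52521031 0.08070036 0.30016215] [-3.14154298e+00 -2.68170679e-05 -1.54890167e+00]
shift [ 0.0678 -0.0299  0.0221] turn 0.25 q [ 0.52  0.22 -0.45  0.   -0.91 -0.5 ] F [0.84 0.46 1.41] w 0.0878 t 2.75
```

Request:
play_rows(targets=[[[0.068,-0.03,0.022,0.2],[0.068,-0.03,0.022,0.2],[0.068,-0.03,0.022,0.2],[0.068,-0.03,0.022,0.2]]])

```text
t: 3.25
eef_pos: [0.5565, 0.0149, 0.2788]
ee_rot: [-3.141, 0.0, -1.55]
force: [-0.2, 1.0, 0.3]
width: 0.0876
```

```bash
python3 -c "
from h import *
im,d=cams.grab_frame('side');save('side1',cv2.resize(im[150:300,220:440],(770,525),interpolation=cv2.INTER_CUBIC))
move([.5566,.0136,.049],np.radians(-89))"
```

```text
shift [ 0.0013 -0.0001  0.0517] turn 0.21 q [ 0.38  0.28 -0.42  0.   -0.87 -0.36] F [-0.42 -0.1  -0.38] w 0.0878 t 3.3
```

View pics/side1.png

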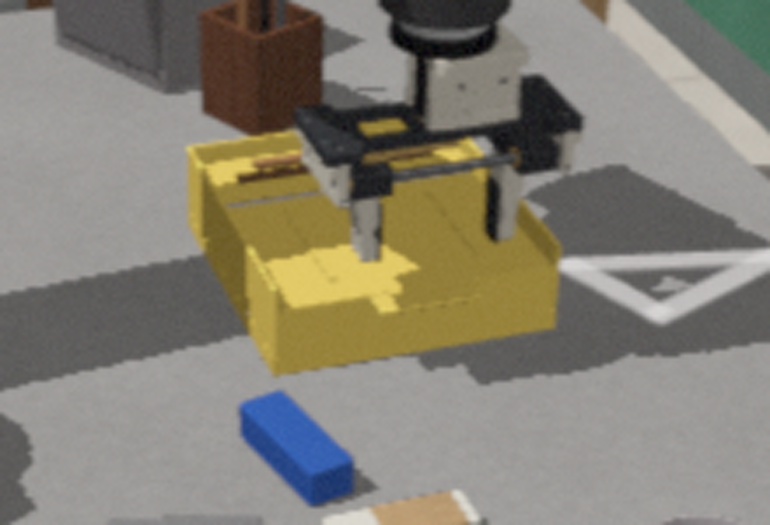

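The fingers hang at crop px (368, 250) and (500, 235), in line with the tab and above its two sides. Descending.

Request:
play_rows(targets=[[[0.001,0,0.03,0],[0.001,0,0.045,0],[0.001,0,0.052,0],[0.001,0,0.052,0]]])

```text
t: 3.8
eef_pos: [0.5567, 0.0129, 0.226]
ee_rot: [3.141, -0.0, -1.551]
force: [0.6, -0.8, 0.9]
width: 0.0876
```

Request:
play_rows(targets=[[[0,0,0,0],[0,0,0,0],[0,0,0,0],[0,0,0,0]]], grip=255, newtons=12)

```text
t: 4.3
eef_pos: [0.5547, 0.0125, 0.2261]
ee_rot: [3.137, 0.0, -1.553]
force: [-9.4, 3.6, 4.2]
width: 0.0797
```

Request:
play_rows(targets=[[[-0.001,0.002,-0.018,0],[-0.0035,0.002,-0.0355,0],[-0.008,0.002,-0.0525,0],[-0.014,0.002,-0.0695,0],[-0.022,0.002,-0.0855,0]]])

```text
t: 4.92
eef_pos: [0.5536, 0.0346, 0.3124]
ee_rot: [3.141, 0.0, -1.552]
force: [-2.3, 1.2, -2.4]
width: 0.0796
```

```bash
python3 -c "
from h import *
s=arm.get_state();print(s['eef_pos'],s['force'],s['width'])
im,d=cams.grab_frame('side');save('side2',cv2.resize(im[100:300,220:440],(660,600),interpolation=cv2.INTER_CUBIC))"
```

```text
[0.55358948 0.03464702 0.31243898] [-2.32093899  1.20777104 -2.44264407] 0.07962442164390646
```

View pics/side2.png

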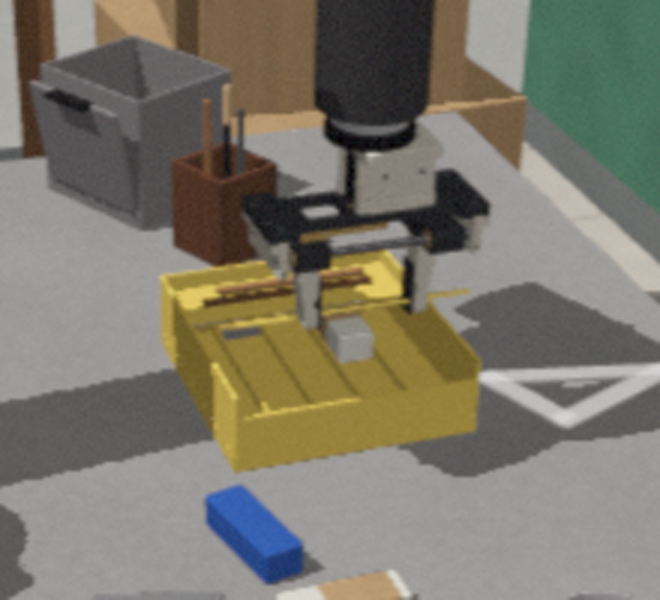

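The picture shows the flap lifted about 0.5 rad and edge-on. The stowed eraser's end is at crop (350, 340) in the far lane, so the near (left, box y +45) lane at (240, 333) is empty. Carrying on along the arc.

Request:
play_rows(targets=[[[-0.0145,0.001,-0.0225,0],[-0.032,0.001,-0.0425,0],[-0.0525,0.001,-0.0595,0],[-0.0755,0.001,-0.0735,0],[-0.1,0.001,-0.0835,0]]])

```text
t: 5.6
eef_pos: [0.5514, 0.1355, 0.3962]
ee_rot: [-3.14, 0.001, -1.551]
force: [3.2, 2.0, -9.5]
width: 0.0797
```

Request:
play_rows(targets=[[[-0.026,0,-0.005,0],[-0.0525,0,-0.0075,0],[-0.079,0,-0.006,0],[-0.105,0,-0.0005,0],[-0.122,0,0.005,0]]])

```text
t: 6.22
eef_pos: [0.5494, 0.2581, 0.3904]
ee_rot: [-3.139, 0.001, -1.55]
force: [6.2, -1.2, -3.0]
width: 0.0799
```

```bash
python3 -c "
from h import *
s=arm.get_state();print(s['eef_pos'],s['force'],s['width'])
im,d=cams.grab_frame('side');save('side3',cv2.resize(im[60:300,220:440],(550,600),interpolation=cv2.INTER_CUBIC))"
```

```text
[0.54939574 0.25813883 0.39042735] [ 6.21746943 -1.15693969 -2.97516105] 0.07985103357941031
```

View pics/side3.png

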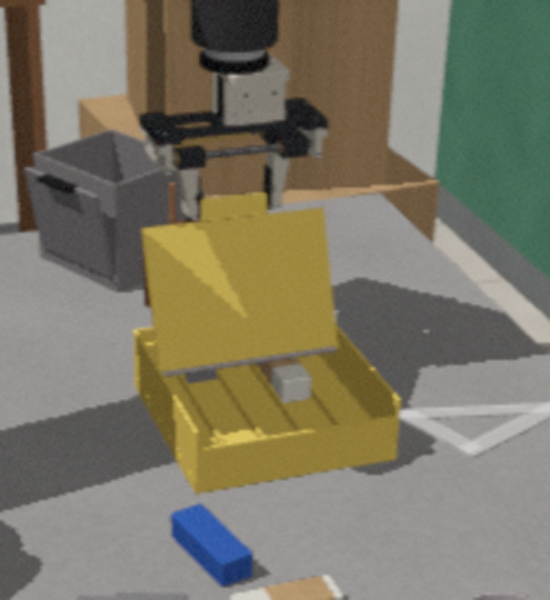

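The flap is held past upright. Release it, then rise.

Request:
play_rows(targets=[[[0,-0.001,0,0],[0,-0.001,0,0],[0,-0.001,0,0],[0,-0.001,0,0]]], grip=0)

```text
t: 6.78
eef_pos: [0.5498, 0.2562, 0.3901]
ee_rot: [3.141, -0.0, -1.552]
force: [-0.1, -0.4, 0.7]
width: 0.0877
```

Request:
play_rows(targets=[[[0,0,-0.03,0],[0,0,-0.06,0],[0.03,0,-0.06,0],[0.09,0,-0.06,-10],[0.15,0.01,-0.06,-20]]])

```text
t: 7.4
eef_pos: [0.5427, 0.1049, 0.4499]
ee_rot: [3.141, -0.0, -1.196]
force: [0.6, -0.8, 0.4]
width: 0.0878
```

```bash
python3 -c "
from h import *
s=arm.get_state();print(s['eef_pos'],s['ee_rot'])
move([.4623,-.1965,.10],np.radians(1.6))"
```

```text
[0.5426796  0.10493902 0.44994181] [ 3.14141830e+00 -1.24226214e-04 -1.19582443e+00]
shift [0.251  0.1852 0.1719] turn -70.12 q [ 0.55  0.13 -0.19  0.   -1.25 -0.17] F [ 0.57 -0.8   0.35] w 0.0878 t 7.4
```

Request:
play_rows(targets=[[[0.251,0.185,0.13,-70.1],[0.251,0.185,0.13,-70.1],[0.251,0.185,0.13,-70.1],[0.251,0.185,0.13,-70.1],[0.251,0.185,0.13,-70.1]]])

```text
t: 8.02
eef_pos: [0.4701, -0.1603, 0.3354]
ee_rot: [-3.141, -0.001, -0.304]
force: [0.7, -1.0, -0.5]
width: 0.0873
```

```bash
python3 -c "
from h import *
s=arm.get_state();print(s['eef_pos'],s['ee_rot'])
move([.4623,-.1965,.06],np.radians(1.6))"
```

```text
[ 0.47008998 -0.16028343  0.33536175] [-3.14125801e+00 -9.87165253e-04 -3.04200039e-01]
shift [0.0033 0.0369 0.0973] turn -19.03 q [ 0.07  0.12 -0.47  0.   -0.97  1.2 ] F [ 0.7  -0.97 -0.51] w 0.0873 t 8.025
```

Request:
play_rows(targets=[[[0.0033,0.037,0.05,-19],[0.0033,0.037,0.097,-19],[0.0033,0.037,0.097,-19],[0.0033,0.037,0.097,-19]]])

```text
t: 8.52
eef_pos: [0.4638, -0.1948, 0.2401]
ee_rot: [3.141, -0.001, 0.02]
force: [-0.1, 0.6, 0.4]
width: 0.0875
```

```bash
python3 -c "
from h import *
s=arm.get_state();print(s['eef_pos'],s['ee_rot'])
move([.4623,-.1965,.0145],np.radians(1.6))
im,d=cams.grab_frame('side');save('side4',cv2.resize(im[200:380,220:440],(660,540),interpolation=cv2.INTER_CUBIC))"
```

```text
[ 0.46377607 -0.19475202  0.24011093] [ 3.14102761e+00 -1.38878238e-03  1.95001224e-02]
shift [-0.0016  0.0017  0.0475] turn -0.48 q [-0.01  0.25 -0.57  0.   -0.74  1.6 ] F [-0.06  0.59  0.37] w 0.0875 t 8.525
```

View pics/side4.png

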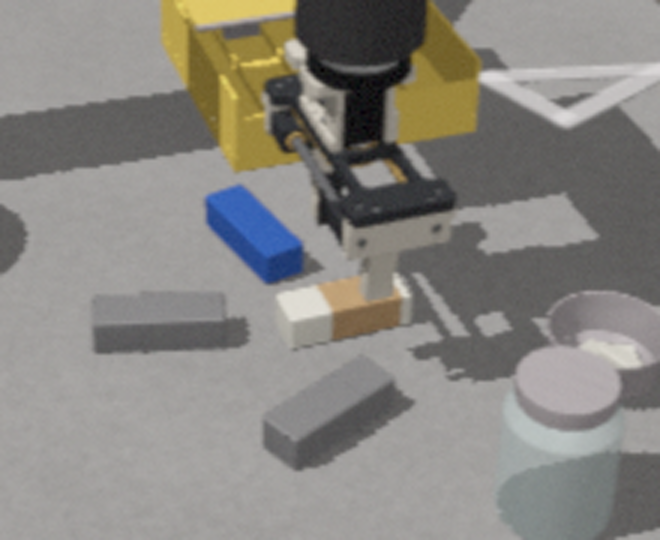

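The fingers straddle the sleeved eraser (crop 278–410, 275–345) and are clear of the blue and grey blocks.

Request:
play_rows(targets=[[[-0.0015,0.0015,0.03,-0.5],[-0.0015,0.0015,0.0475,-0.5],[-0.0015,0.0015,0.0475,-0.5]]])

```text
t: 8.95
eef_pos: [0.462, -0.1959, 0.192]
ee_rot: [3.141, -0.001, 0.03]
force: [-0.4, -0.3, -1.0]
width: 0.0878
```

Request:
play_rows(targets=[[[0,0,0,0],[0,0,0,0],[0,0,0,0],[0,0,0,0],[0,0,0,0]]], grip=255, newtons=25)

```text
t: 9.57
eef_pos: [0.4614, -0.1964, 0.1912]
ee_rot: [3.142, -0.0, 0.031]
force: [-0.7, 0.2, -0.4]
width: 0.0429
```

```bash
python3 -c "
from h import *
s=arm.get_state();print(s['eef_pos'],s['ee_rot'])
move([.4623,-.1965,.12])"
```

```text
[ 0.46139495 -0.19639719  0.19117137] [ 3.14155995e+00 -6.23674558e-05  3.05016880e-02]
shift [ 9.000e-04  1.000e-04 -1.069e-01] turn 0 q [-0.01  0.33 -0.62  0.   -0.62  1.61] F [-0.67  0.23 -0.42] w 0.0429 t 9.575
```

Request:
play_rows(targets=[[[0,0,0,0],[0,0,0,0],[0,0,0,0]]])

```text
t: 9.95
eef_pos: [0.4614, -0.1964, 0.1911]
ee_rot: [3.142, 0.0, 0.031]
force: [-0.6, -1.6, 0.5]
width: 0.0361
```

Request:
play_rows(targets=[[[0,0,-0.015,0],[0,0,-0.05,0],[0,0,-0.1,0],[0,0,-0.12,0],[0,0,-0.12,0]]])

```text
t: 10.58
eef_pos: [0.4617, -0.1963, 0.3125]
ee_rot: [3.142, -0.003, 0.031]
force: [0.7, -0.1, -1.0]
width: 0.0354
```

```bash
python3 -c "
from h import *
s=arm.get_state();print(s['eef_pos'],s['ee_rot'])
b=np.radians(91);o=np.array([.554,.1606])
def W(x,y): return o+[x*np.cos(b)-y*np.sin(b),x*np.sin(b)+y*np.cos(b)]
print(W(-60,0)*1,W(-.06,.045),W(-.03,.045))
move([*W(-.065,.045),.12],np.radians(-89))"
```

```text
[ 0.46167286 -0.19634222  0.31252382] [ 3.14152419 -0.00348125  0.03053921]
[  1.60114439 -59.83026171] [0.510054   0.09982378] [0.50953043 0.12981921]
shift [ 0.0573 -0.2896  0.0146] turn 90.75 q [-0.01  0.16 -0.49 -0.   -0.92  1.61] F [ 0.75 -0.1  -1.03] w 0.0354 t 10.575
```

The width reads 35.4 mm, so the eraser is held. Carry it to the lane, turning on the way.

Request:
play_rows(targets=[[[0.005,-0.03,0,10.6],[0.01,-0.06,0,21],[0.02,-0.09,0,31.5],[0.025,-0.12,0,42],[0.03,-0.15,0,52.5]]])

```text
t: 11.2
eef_pos: [0.4863, -0.0446, 0.3094]
ee_rot: [3.139, 0.001, -0.892]
force: [0.3, 0.2, -2.3]
width: 0.0353
```

```bash
cat >> h.py <<'E'
b=np.radians(91);o=np.array([.554,.1606])
def W(x,y): return o+[x*np.cos(b)-y*np.sin(b),x*np.sin(b)+y*np.cos(b)]
E
python3 -c "
from h import *
move([*W(-.06,.045),.12],np.radians(-89))"
```

```text
shift [-0.0975 -0.1092  0.0112] turn 37.89 q [ 0.31  0.14 -0.52 -0.   -0.91  0.37] F [ 0.3   0.23 -2.29] w 0.0353 t 11.2
```

Request:
play_rows(targets=[[[-0.025,-0.027,0.003,10],[-0.05,-0.055,0.006,20],[-0.075,-0.082,0.009,30],[-0.0975,-0.109,0.011,37.9],[-0.0975,-0.109,0.011,37.9]]])

```text
t: 11.82
eef_pos: [0.5095, 0.1007, 0.2982]
ee_rot: [3.139, -0.001, -1.547]
force: [-0.5, -0.1, -1.3]
width: 0.0355
```

```bash
python3 -c "
from h import *
from fit import rect
im,d=cams.grab_frame('top');P=cloud('top',d);np.savez('/tmp/top2',im=im,d=d)
save('top2',cv2.resize(im[150:290,170:350],(720,560),interpolation=cv2.INTER_CUBIC))
s=arm.get_state();print(s['eef_pos'],s['ee_rot'])
move([*W(-.06,.045),.029],np.radians(-89))"
```

```text
[0.509087   0.09965528 0.29833572] [ 3.13879430e+00 -1.21478524e-03 -1.54504359e+00]
shift [-0.0003 -0.0012  0.0912] turn 0.48 q [ 0.57  0.2  -0.47 -0.   -0.9  -0.55] F [ 0.19  0.24 -1.54] w 0.036 t 11.875
```

View pics/top2.png

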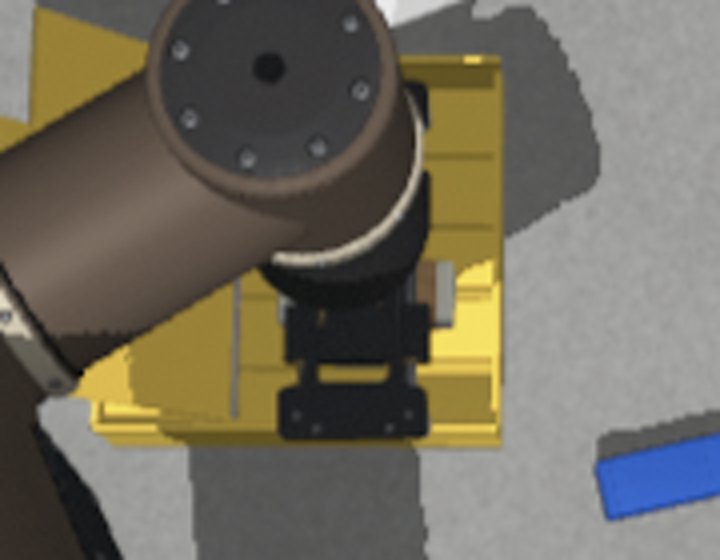

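The eraser's white end shows at crop (442, 293) under the hand. The near lane lies between the ribs at crop rows ~297 and ~362, and I'll check their x.

```bash
python3 -c "
from h import *
z=np.load('/tmp/top2.npz');P=cloud('top',z['d']);im=z['im']
for u in (286,288):
  for v in list(range(187,192))+list(range(203,210))+list(range(221,244)):
    print(u,v,np.round(P[v,u],3),im[v,u])
" | awk '{print}'; python3 -c "
from h import *
z=np.load('/tmp/top2.npz');P=cloud('top',z['d'])
for u in (278,281):
  for v in range(213,234): print(u,v,np.round(P[v,u],3),z['im'][v,u])"; python3 -c "
from h import *
print(W(-.1,.045),W(-.1,.0675),W(-.1,.0225))"
```

```text
286 187 [0.624 0.053 0.028] [149 128  55]
286 188 [0.623 0.053 0.024] [130 111  46]
286 189 [0.621 0.054 0.019] [126 109  47]
286 190 [0.619 0.054 0.018] [143 123  53]
286 191 [0.617 0.054 0.016] [149 127  54]
286 203 [0.586 0.053 0.017] [150 128  56]
286 204 [0.584 0.053 0.015] [150 128  56]
286 205 [0.578 0.052 0.03 ] [143 122  53]
286 206 [0.578 0.053 0.017] [125 108  46]
286 207 [0.574 0.052 0.021] [134 115  50]
286 208 [0.573 0.052 0.017] [150 127  55]
286 209 [0.571 0.053 0.014] [150 128  56]
286 221 [0.539 0.052 0.018] [218 187  82]
286 222 [0.534 0.051 0.033] [184 158  68]
286 223 [0.532 0.051 0.028] [217 186  81]
286 224 [0.531 0.051 0.022] [204 174  75]
286 225 [0.53  0.052 0.013] [228 199  87]
286 226 [0.528 0.051 0.014] [246 226 102]
286 227 [0.524 0.051 0.019] [246 226 102]
286 228 [0.522 0.051 0.018] [245 226 103]
286 229 [0.52  0.051 0.016] [245 226 102]
286 230 [0.519 0.052 0.006] [246 226 102]
286 231 [0.515 0.051 0.014] [246 226 103]
286 232 [0.511 0.051 0.021] [245 225 102]
286 233 [0.509 0.051 0.018] [245 226 102]
286 234 [0.507 0.051 0.016] [245 225 102]
286 235 
[... 2966 characters left out ...]
]
281 219 [0.52  0.057 0.136] [143 143 135]
281 220 [0.518 0.057 0.137] [144 143 136]
281 221 [0.516 0.057 0.134] [145 144 136]
281 222 [0.514 0.057 0.133] [145 144 136]
281 223 [0.51  0.057 0.139] [145 144 136]
281 224 [0.508 0.057 0.138] [144 144 136]
281 225 [0.506 0.057 0.136] [144 144 136]
281 226 [0.504 0.057 0.136] [144 144 135]
281 227 [0.501 0.057 0.14 ] [146 145 137]
281 228 [0.499 0.057 0.138] [146 145 137]
281 229 [0.497 0.057 0.135] [136 136 128]
281 230 [0.495 0.057 0.132] [107 108 101]
281 231 [0.496 0.058 0.115] [91 91 86]
281 232 [0.513 0.064 0.01 ] [211 181  95]
281 233 [0.51  0.064 0.013] [245 225 102]
[0.51075209 0.05982987] [0.48825552 0.05943719] [0.53324867 0.06022255]
```

In camera terms the lane centre is x≈.511 and the held eraser x≈.513, which matches the −2 to −3 mm offset felt at the tab. I'll shift 2 mm towards the robot while lowering.

Request:
play_rows(targets=[[[0,0.002,0.03,0.5],[0,0.002,0.055,0.5],[0,0.002,0.07,0.5],[0,0.002,0.076,0.5],[0,0.002,0.076,0.5]]])

```text
t: 12.5
eef_pos: [0.5076, 0.0987, 0.2241]
ee_rot: [3.141, -0.0, -1.556]
force: [0.5, -0.8, -0.1]
width: 0.0359
```

Request:
play_rows(targets=[[[0,0,0.004,0],[0,0,0.007,0],[0,0,0.01,0],[0,0,0.012,0],[0,0,0.012,0]]])

```text
t: 13.12
eef_pos: [0.5075, 0.0989, 0.2119]
ee_rot: [3.141, -0.0, -1.556]
force: [-1.1, -0.5, -1.2]
width: 0.0356
```

Request:
play_rows(targets=[[[0,0,0.002,0],[0,0,0.004,0],[0,0,0.005,0],[0,0,0.0055,0],[0,0,0.0055,0]]])

```text
t: 13.75
eef_pos: [0.5075, 0.0989, 0.2066]
ee_rot: [3.142, -0.0, -1.556]
force: [-0.1, -0.7, -1.5]
width: 0.0354
```

Request:
play_rows(targets=[[[-0.01,0,0.0005,0],[-0.022,0,0.0005,0],[-0.034,0,0.0005,0],[-0.046,0,0.0005,0],[-0.056,0,0.0005,0]]])

```text
t: 14.38
eef_pos: [0.5067, 0.1559, 0.2061]
ee_rot: [-3.142, -0.0, -1.555]
force: [-0.7, -0.8, 0.0]
width: 0.0358
```

Request:
play_rows(targets=[[[0,0,0,0],[0,0,0,0],[0,0,0,0]]], grip=170)

```text
t: 14.75
eef_pos: [0.5067, 0.1546, 0.2061]
ee_rot: [3.142, 0.0, -1.556]
force: [0.3, -0.2, -1.1]
width: 0.0356
```

Request:
play_rows(targets=[[[0,0,0,0],[0,0,0,0],[0,0,0,0]]], grip=90)

```text
t: 15.12
eef_pos: [0.5067, 0.1548, 0.2061]
ee_rot: [-3.142, 0.0, -1.556]
force: [-0.0, 0.2, 0.4]
width: 0.0554
```

Request:
play_rows(targets=[[[0,0,-0.03,0],[0.02,0,-0.06,0],[0.07,0,-0.06,0],[0.072,0,-0.06,0],[0.072,0,-0.06,0]]])

```text
t: 15.75
eef_pos: [0.5078, 0.0826, 0.2662]
ee_rot: [-3.141, 0.0, -1.557]
force: [-0.1, 0.1, -0.5]
width: 0.0564
```

Request:
play_rows(targets=[[[0,0,0,0],[0,0,0,0],[0,0,0,0],[0,0,0,0],[0,0,0,0]]], grip=255)

```text
t: 16.38
eef_pos: [0.5077, 0.083, 0.2661]
ee_rot: [3.142, -0.0, -1.556]
force: [-0.5, 0.2, -0.4]
width: 0.0121
```

```bash
python3 -c "
from h import *
im,d=cams.grab_frame('side');P=cloud('side',d)
save('side5',cv2.resize(im[100:280,250:410],(640,720)[::1] if 0 else (533,600),interpolation=cv2.INTER_CUBIC))
s=arm.get_state();print(s['eef_pos'],s['ee_rot'],s['width'],s['force'])"
```

```text
[0.50774795 0.0829498  0.26606671] [ 3.14154995e+00 -3.09465939e-05 -1.55585666e+00] 0.008411094233713922 [-0.02749392  0.31730269  0.7664424 ]
```

View pics/side5.png

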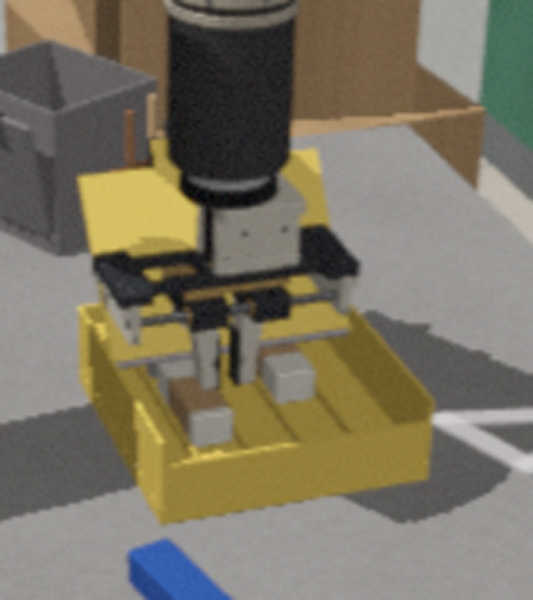

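The eraser lies flat in the near lane, with its rear end at crop (210, 425). The fingers are closed behind it. Lower them and feel for the stop.

Request:
play_rows(targets=[[[0,0,0.03,0],[0,0,0.055,0],[0,0,0.059,0],[0,0,0.059,0]]])

```text
t: 16.92
eef_pos: [0.508, 0.083, 0.2074]
ee_rot: [3.142, -0.0, -1.556]
force: [0.5, 0.6, 0.1]
width: 0.0008
```

Request:
play_rows(targets=[[[-0.008,0,0,0],[-0.016,0,0,0],[-0.022,0,0,0],[-0.026,0,0,0],[-0.028,0,0,0]]])

```text
t: 17.55
eef_pos: [0.5073, 0.1112, 0.2072]
ee_rot: [-3.142, -0.0, -1.556]
force: [-0.6, -2.4, 1.6]
width: 0.0005
```

Request:
play_rows(targets=[[[-0.003,0,0,0],[-0.005,0,0,0],[-0.007,0,0,0],[-0.008,0,0,0]]])

```text
t: 18.05
eef_pos: [0.5071, 0.1179, 0.207]
ee_rot: [3.141, -0.002, -1.556]
force: [3.9, -12.7, 3.6]
width: 0.0003
```

Request:
play_rows(targets=[[[-0.001,0,0,0],[-0.002,0,0,0],[-0.003,0,0,0],[-0.004,0,0,0]]])

```text
t: 18.55
eef_pos: [0.5066, 0.1194, 0.2071]
ee_rot: [3.138, -0.006, -1.557]
force: [5.8, -26.6, 8.2]
width: 0.0005
```

The second feel pushed too hard: I sent it before reading 12.7 N. Back off now and check what is resisting.

Request:
play_rows(targets=[[[0.004,0,0,0],[0.012,0,0,0],[0.012,0,0,0]]])

```text
t: 18.92
eef_pos: [0.5073, 0.1107, 0.207]
ee_rot: [-3.142, 0.0, -1.556]
force: [0.3, -0.2, 1.2]
width: 0.0005
```

```bash
python3 -c "
from h import *
im,d=cams.grab_frame('side');P=cloud('side',d)
save('side6',cv2.resize(im[180:270,270:390],(800,600),interpolation=cv2.INTER_CUBIC))
t,dt=cams.grab_frame('top');np.savez('/tmp/s6',im=im,P=P,t=t,Pt=cloud('top',dt))
m=(P[...,0]>.47)&(P[...,0]<.55)&(P[...,2]>.03)&(P[...,2]<.05)&(P[...,1]>.06)&(P[...,1]<.16)&(d>0)
w=m&(im.max(-1).astype(int)-im.min(-1)<40)&(im.mean(-1)>90)
print(w.sum(),np.round(np.percentile(P[w],[2,50,98],axis=0),3))
s=arm.get_state();print(s['eef_pos'],s['force'])"
```

```text
79 [[0.485 0.095 0.031]
 [0.495 0.105 0.042]
 [0.521 0.144 0.05 ]]
[0.50745085 0.11116762 0.20710999] [-0.24852307 -0.45151835 -0.15910852]
```

View pics/side6.png

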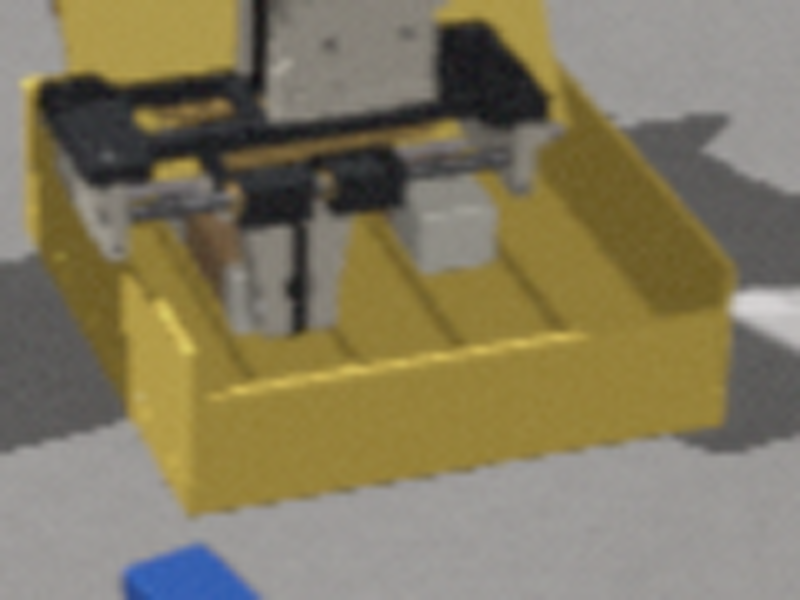

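Request:
play_rows(targets=[[[0.002,0,-0.06,0],[0.03,0,-0.1,0],[0.09,0,-0.1,0],[0.15,0,-0.1,0],[0.21,0,-0.1,0]]])

```text
t: 19.65
eef_pos: [0.5104, -0.1003, 0.3075]
ee_rot: [-3.14, 0.0, -1.555]
force: [1.8, 0.0, -0.4]
width: 0.0001
```

```bash
python3 -c "
from h import *
from fit import rect
for c in ('top','side'):
  im,d=cams.grab_frame(c);P=cloud(c,d);X,Y,Z=[P[...,i] for i in range(3)];np.savez('/tmp/e_'+c,im=im,d=d)
  hsv=cv2.cvtColor(im,cv2.COLOR_RGB2HSV)
  for nm,a,b_ in(('new',.48,.54),('stowed',.575,.63)):
    m=(d>0)&(X>a)&(X<b_)&(Z>.036)&(Z<.054)&(Y>.06)&(Y<.19)&~((abs(hsv[...,0].astype(int)-25)<8)&(hsv[...,1]>125))
    n,l,st,ce=cv2.connectedComponentsWithStats(m.astype(np.uint8))
    if n<2: print(c,nm,'none');continue
    i=1+np.argmax(st[1:,4]);k=l==i
    print(c,nm,st[i],rect(P[k][:,:2]),'z',np.percentile(Z[k],[5,50,95]).round(4),'rear y',np.percentile(Y[k],[0,2,98]).round(4),'x',np.percentile(X[k],[0,100]).round(4))
save('fin1',np.hstack([cv2.resize(np.load('/tmp/e_%s.npz'%c)['im'][r],(400,400),interpolation=cv2.INTER_CUBIC) for c,r in (('top',np.s_[150:270,190:310]),('side',np.s_[130:260,270:400]))]))
s=arm.get_state();print(s['eef_pos'],s['t'])"
```

```text
top new none
top stowed none
side new [297 211  14  15  94] (array([491.7, 157.7]), array([18.2, 63.5]), 4.31) z [0.0368 0.0455 0.0505] rear y [0.1255 0.1276 0.1885] x [0.4834 0.503 ]
side stowed none
[ 0.50996025 -0.10302596  0.30695778] 19.75
```

View pics/fin1.png

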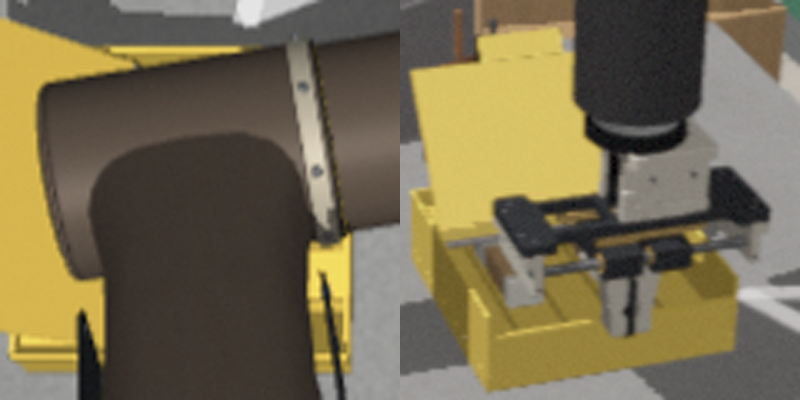

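The right half of the picture shows the eraser flat in the near lane, with its rear end at (520, 290) and well under the deck. To make sure the resistance was the stop and not a wedge, I'll grip the protruding end, draw it back a little and push again, gently and aligned.

Request:
play_rows(targets=[[[-0.06,0,0,0],[-0.12,0,0,0],[-0.18,0,0,0],[-0.24,-0.0005,0,0],[-0.245,-0.0005,0.02,0]]], grip=90)

```text
t: 20.38
eef_pos: [0.5078, 0.1506, 0.2883]
ee_rot: [-3.138, 0.002, -1.551]
force: [-0.0, -1.1, -0.2]
width: 0.0449
```

```bash
python3 -c "
from h import *
s=arm.get_state();print(s['eef_pos'],s['ee_rot'])
move([.5068,.142,.029])"
```

```text
[0.50778915 0.15058093 0.28826846] [-3.13779175e+00  2.41709262e-03 -1.55079343e+00]
shift [0.0088 0.0015 0.0811] turn 0 q [ 0.66  0.23 -0.47  0.   -0.87 -0.64] F [-0.04 -1.05 -0.19] w 0.0449 t 20.375
```

Request:
play_rows(targets=[[[0,0,0,0],[0,0,0,0],[0,0,0,0]]])

```text
t: 20.75
eef_pos: [0.5076, 0.1454, 0.2878]
ee_rot: [-3.141, 0.0, -1.557]
force: [-0.2, -0.1, -0.1]
width: 0.0569
```

Down to the gripping height, then grip.

Request:
play_rows(targets=[[[0.003,0.001,0.04,0],[0.003,0.001,0.07,0],[0.003,0.001,0.08,0],[0.003,0.001,0.08,0],[0.003,0.001,0.08,0]]])

```text
t: 21.38
eef_pos: [0.507, 0.1431, 0.2083]
ee_rot: [-3.14, 0.001, -1.556]
force: [-0.6, -0.1, 1.1]
width: 0.0567
```

Request:
play_rows(targets=[[[0,0,0,0],[0,0,0,0],[0,0,0,0],[0,0,0,0],[0,0,0,0]]], grip=255, newtons=10)

```text
t: 22.0
eef_pos: [0.5064, 0.143, 0.2075]
ee_rot: [-3.141, 0.0, -1.556]
force: [-2.2, 0.2, 6.4]
width: 0.0356
```

Request:
play_rows(targets=[[[0.004,0,0,0],[0.009,0,0,0],[0.012,0,0,0],[0.012,0,0,0]]])

```text
t: 22.5
eef_pos: [0.507, 0.1309, 0.2075]
ee_rot: [-3.14, 0.001, -1.556]
force: [1.9, 2.7, 5.2]
width: 0.0357
```

Request:
play_rows(targets=[[[-0.001,0,-0.001,0],[-0.004,0,-0.001,0],[-0.007,0,-0.001,0],[-0.008,0,-0.001,0],[-0.008,0,-0.001,0]]])

```text
t: 23.12
eef_pos: [0.5063, 0.139, 0.2079]
ee_rot: [3.141, -0.0, -1.556]
force: [-0.5, 0.3, -0.7]
width: 0.036
```

Request:
play_rows(targets=[[[-0.001,0,0,0],[-0.002,0,0,0],[-0.003,0,0,0],[-0.004,0,0,0]]])

```text
t: 23.62
eef_pos: [0.5064, 0.143, 0.2081]
ee_rot: [3.142, -0.0, -1.556]
force: [-0.1, -0.5, -1.5]
width: 0.0356
```

Request:
play_rows(targets=[[[-0.001,0,0,0],[-0.001,0,0,0]]])

```text
t: 23.88
eef_pos: [0.5062, 0.1433, 0.208]
ee_rot: [3.141, -0.001, -1.556]
force: [-0.3, -4.9, -1.3]
width: 0.0358
```

The contact is at the same place again (tcp y .143) with the eraser gripped and aligned, so this is the stop. Press a touch more and hold.

Request:
play_rows(targets=[[[-0.0005,0,0,0],[-0.0005,0,0,0],[-0.0005,0,0,0]]], newtons=20)

```text
t: 24.25
eef_pos: [0.5062, 0.1434, 0.208]
ee_rot: [3.141, -0.002, -1.556]
force: [1.4, -7.8, 0.2]
width: 0.0358
```

Request:
play_rows(targets=[[[0,0,0,0],[0,0,0,0],[0.0005,0,0,0]]])

```text
t: 24.62
eef_pos: [0.5062, 0.1433, 0.208]
ee_rot: [3.141, -0.001, -1.556]
force: [1.3, -2.7, -0.5]
width: 0.0357
```

Request:
play_rows(targets=[[[0,0,0,0],[0,0,0,0],[0,0,0,0]]], grip=90)

```text
t: 25.0
eef_pos: [0.5064, 0.1442, 0.2082]
ee_rot: [-3.141, 0.0, -1.556]
force: [0.5, 0.4, 0.3]
width: 0.0556
```

Request:
play_rows(targets=[[[0,0,-0.05,0],[0,0,-0.11,0],[0.02,0,-0.17,0],[0.02,-0.02,-0.23,0],[0.02,-0.045,-0.24,0]]])

```text
t: 25.62
eef_pos: [0.5523, 0.1245, 0.454]
ee_rot: [-3.133, 0.004, -1.555]
force: [-0.1, 0.9, -0.7]
width: 0.0568
```

```bash
python3 -c "
from h import *
s=arm.get_state();print(s['eef_pos'],s['ee_rot'])
move([.55,.327,.27],np.radians(-89))"
```

```text
[0.55231504 0.12449397 0.45395256] [-3.13315763  0.00392833 -1.55513621]
shift [-0.2025 -0.0008  0.0067] turn -0.1 q [ 0.57  0.15 -0.16  0.   -1.25 -0.55] F [-0.13  0.88 -0.71] w 0.0568 t 25.625
```

Clear above. Cross over the flap with the fingers closing, then come down behind it.

Request:
play_rows(targets=[[[-0.05,0,0,0],[-0.1,0,0,0],[-0.15,0,0,0],[-0.205,0,0,0],[-0.205,0,0,0]]], grip=255)

```text
t: 26.25
eef_pos: [0.5481, 0.3331, 0.4469]
ee_rot: [3.141, -0.0, -1.553]
force: [0.5, -1.0, -0.2]
width: 0.0123
```

Request:
play_rows(targets=[[[0,0,0,0],[0,0,0.03,0],[0,0,0.06,0],[0,0,0.07,0],[0,0,0.07,0]]])

```text
t: 26.88
eef_pos: [0.5488, 0.3288, 0.3783]
ee_rot: [3.141, -0.001, -1.557]
force: [-0.0, 0.5, 0.1]
width: 0.0005
```

Request:
play_rows(targets=[[[0,0,0.008,0],[0.015,0,0.008,0],[0.03,0,0.008,0],[0.05,0,0.008,0],[0.07,0,0.008,0]]])

```text
t: 27.5
eef_pos: [0.5496, 0.2579, 0.3704]
ee_rot: [-3.141, 0.0, -1.556]
force: [0.2, -0.5, 1.3]
width: 0.0006
```

Request:
play_rows(targets=[[[0.02,0,0,0],[0.035,0,0,0],[0.05,0,0,0],[0.06,0,0,0],[0.07,0,0,0]]])

```text
t: 28.12
eef_pos: [0.5507, 0.189, 0.37]
ee_rot: [3.142, -0.0, -1.556]
force: [-0.8, 1.2, 0.4]
width: 0.0007
```

```bash
cat > flap.py <<'E'
from h import *
z={}
for c in ('side','top'):
    im,d=cams.grab_frame(c);P=cloud(c,d);hsv=cv2.cvtColor(im,cv2.COLOR_RGB2HSV)
    m=(d>0)&(abs(hsv[...,0].astype(int)-25)<8)&(hsv[...,1]>110)&(abs(P[...,0]-.555)<.1)&(P[...,1]>-.02)&(P[...,1]<.4)
    q=P[m];hi=q[q[:,2]>.085]
    print(c,'yellow above .085:',len(hi), 'flap angle' , np.median(np.arctan2(hi[:,2]-.057,.1906-hi[:,1])).round(3) if len(hi)>20 else None)
    f=q[(q[:,1]>.04)&(q[:,1]<.17)&(abs(q[:,0]-.555)<.09)]
    print('  z over opening',np.percentile(f[:,2],[5,50,95]).round(4) if len(f) else None, len(f))
    np.savez('/tmp/f_'+c,im=im,d=d)
s=arm.get_state();print(s['eef_pos'],s['force'],s['t'])
E
python3 flap.py
```

```text
side yellow above .085: 3236 flap angle 1.459
  z over opening [0.0151 0.0192 0.2858] 957
top yellow above .085: 127 flap angle 1.48
  z over opening [0.0111 0.0163 0.0269] 3339
[0.5506578  0.18876764 0.37007692] [-0.65235707  0.93416408 -0.57306584] 28.225
```

The flap is now just past upright (1.46–1.48). Follow it forward so that it falls shut.

Request:
play_rows(targets=[[[0.01,0,0.005,0],[0.02,0,0.01,0],[0.03,0,0.02,0],[0.04,0,0.03,0],[0.05,0,0.04,0]]])

```text
t: 28.85
eef_pos: [0.5514, 0.1388, 0.3291]
ee_rot: [3.141, -0.0, -1.556]
force: [0.5, 0.7, -1.0]
width: 0.0004
```

Request:
play_rows(targets=[[[0,0,0,0],[0,0,0,0],[0,0,0,0],[0,0,-0.05,0],[-0.05,0,-0.1,0]]])

```text
t: 29.48
eef_pos: [0.5508, 0.1828, 0.4262]
ee_rot: [-3.141, -0.0, -1.558]
force: [1.9, 1.3, 0.5]
width: 0.0003
```

```bash
python3 flap.py
```

```text
side yellow above .085: 93 flap angle 1.471
  z over opening [0.0588 0.0616 0.0695] 1646
top yellow above .085: 84 flap angle 1.573
  z over opening [0.0554 0.0601 0.0651] 3915
[0.55194854 0.18681009 0.43028908] [-0.15869088  0.4836283   0.28645892] 29.575
```

```bash
python3 -c "
from h import *
im=np.load('/tmp/f_side.npz')['im'];save('final',im[100:400,200:500])
s=arm.get_state();print(s['force'],s['qd'].round(3))"
```

```text
[-0.15869088  0.4836283   0.28645892] [-0.027  0.024 -0.103 -0.028  0.059  0.046]
```

View pics/final.png

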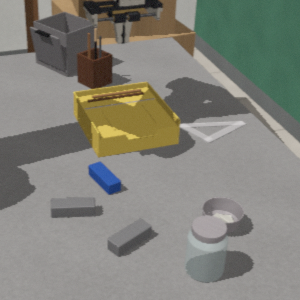

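The flap is shut (crop 125, 120) and the hand is high and clear. The pen stand, bowl, jar and look-alikes are where they were. Handing in.

```bash
python3 -c "
from h import *
print(job_done())"
```

```text
the job is handed in; nothing more can be done
None
```

I opened the flap, stowed the white sleeved eraser in the near (left) lane against the back-stop, shut the flap again and handed the job in at about 29.6 s. The hand-in returned no verdict.

**How it went:** I pinched the flap's tab by its sides and swung it past upright (about 1.95 rad by the commanded arc). I then set the eraser in the lane and pushed it in until it met the stop. Finally I gripped its exposed end, drew it back about 12 mm and pressed again with about 8 N, and it met resistance at the same place.

**Last checks:**
- **Flap:** level at z ≈ 0.060 m, the same as at the start.
- **Hand:** clear of everything and free of contact force.
- **Other objects:** the pen stand, bowl, jar and look-alikes look unmoved in the last picture; I did not measure them.

**What went wrong or is uncertain:**
- **One push was too hard:** I sent a second push before reading the first, and the wrist force reached about 27 N against the stop's 18 N limit. The tool moved only about 1.5 mm during that push, so any shove of the stop should be well under 5 mm, but I could not see the stop to check.
- **Stop position:** the camera put the eraser's inner end at about box x 65–68 mm, slightly short of the stop's stated 70–100 mm range. I put this down to measuring error, because the contact repeated at the same spot.
- **Stowed eraser:** I did not re-measure its position.

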